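# Put the opened finishing containers back in front of their spares

## Robot

A 7-joint arm with a two-finger parallel gripper is mounted at the origin on the work surface. World frame = base frame: x ahead of the robot, y to its left, z up, the work surface at z = 0. Lengths are in m, angles in rad, forces in N, time in s.
With the tool pointing down it reaches from about 0.4 to 0.9 m from the base axis. Payload 5.5 kg.
Tool frame: the origin (TCP) lies between the finger pads; the fingertips stand tip_reach ahead of it and the grasp point (between the pads) lies 3 mm ahead of it (tip_reach is the distance from the TCP to the fingertips, in m); z points along the fingers, y is the line along which they close (so a half turn about z gives the same grasp; the last joint's range is limited). The gripper opens to 85 mm and grips with 20 to 120 N. Pads are 22 mm wide; open, the fingers measure 114 mm over their backs; the gripper's body (76 mm by 85 mm) begins 54 mm behind the grasp point. The pads swing forward as they close: fully open they stand 13 mm farther back than shut.
Start: joints at [1.554, 0.501, -0.427, 1.55, 0.221, 1.138, -0.21], TCP at [0.18, -0.625, 0.253] pointing down, gripper open.
Joint ranges: [-2.88, 2.88], [-0.31, 2.03], [-1.54, 1.56], [0.2, 2.42], [-1.41, 4.55], [0.19, 2.02], [-2.57, 2.57]. Speed limits (rad/s): [2.57, 2.57, 3.14, 3.14, 3.14, 3.14, 3.14].

## Interface

Orientations are given as a unit quaternion [x, y, z, w].
In Python, from workcell import * gives the robot as it stands. The module is installed in compiled form; this text tells all that it offers.
- The arm moves only by the tool servo_tool, never from a script. Its argument "motion" is a list of rows, each a list of 2 entries, a list of its own where there are three numbers: the shift along the tool's x, y, z normalised to -1 to 1, where 1 is 0.3 m, then the turn, a rotation vector about the tool's x, y, z normalised to -1 to 1, where 1 is 30 degrees. In form: [[[dx, dy, dz], [rx, ry, rz]], ...]. A call has 1 to 8 rows; each row shifts and turns the commanded pose from where the row before left it, along the tool's axes as they then stand; what a row does not reach is not made up. A row lasts 1/8 s, in which the tool goes at most 62.5 mm and 10.7 degrees, less where a joint would pass 70% of its speed; a pose out of reach is approached as far as the arm can. A call with a number of a shift or a turn outside -1 to 1 is refused whole. A call with a gripper value outside its range is refused whole. "gripper" is the closure, from -1 (fully open) to 1 (shut), set as the call begins (left out, the last holds). The fingers move at their own pace and stop on an object; "force" is the grip in N (left out, the last holds). Time passes only in rows, so rows that do not move let the fingers close. It gives the time, the measured TCP pose, the force, the opening and the grip force at its end, in the units of the state.
- state(): the state, without advancing time (a new reading comes with each control period).
- capture(name): name is "scene" or "top" or "wrist"; returns a dict with "pixels" (384x512x3 uint8, blue, green, red), "fx", "fy", "cx", "cy" (pixels), "eye" and "attitude" of the camera in the world. Camera axes: x right, y down, z forward; pixel columns grow to the right and rows downward; lengths in m; the calibration is good to about 2 mm. A picture is of the moment at which its call begins. There is no depth.
- hand_in(): hands the job in; it is judged then, once.
Trained networks look in a picture, given as the dict that the camera call returned (one of the last four; its "shot" number tells which), for a name from the list of things; names that differ only in an ending like _2 or _b are one class to them, and where a whole thing is asked for, a point or a joint stands for the part that bears it (a point fixed in the world has none). Each returns a list of dicts, best first, with "confidence" (0 to 1); they miss things now and then, are a little off and sometimes report something else, mostly with a low value. They report only what shows in the picture. A call takes as long as a camera call.
- outline_of(name, picture): "pixels" (384x512 bool, what is visible of it) and "xy" ([column, row] in pixels, amid what is visible of it).
- place_of(name, picture): "xy" ([column, row] in pixels: a listed point, or the origin of a listed thing).
The state is a dict: "clock": time; "joint_positions": joint angles; "dq": joint speeds; "joint_efforts": joint torques, N m; "eef_pos": TCP position; "ee_rot": TCP orientation; "contact_force": force on the tool from outside, world axes, zero at the start; "moment": the same for the moment, N m; "finger_gap": opening from 0.0 (shut) to 1.0 (fully open); "grip_force": force on a finger pad.
Only numpy, scipy, OpenCV 4.12 (cv2) and the standard library are available. Lean on these libraries where they do the work, as an engineer would, in place of code of your own. Each camera call takes 0.05 s, during which the arm holds its last target. There are 200 camera calls.

## Task

Clear the bench tray: put its four opened, part-used containers of leather finish back into the empty front row of the stepped bottle rack, each in the bay directly in front of the unopened spare of the same shape, so that the front row runs in the same order as the back row. Since they have been opened, keep them upright and set each one gently down on the bay's floor; leave the spares standing where they are.

Things in the scene. Friction and masses are not known exactly. Their poses are not given: they have to be found in the camera images.
- open_nozzle: the opened container of this kind, standing in some bay of the bench tray at the start: slim round white plastic bottle, 40 mm diameter, straight up to 90 mm, then a shoulder and a thin black pointed nozzle up to 120 mm. About 0.1 to 0.25 kg. Origin: centre of its underside; z up; its yaw means nothing.
- open_round: the opened container of this kind, standing in some bay of the bench tray at the start: stout round white plastic bottle, 54 mm diameter, straight up to 72 mm, then a sloping shoulder and a black screw cap (30 mm diameter) up to 104 mm. About 0.1 to 0.25 kg. Origin: centre of its underside; z up; its yaw means nothing.
- open_tin: the opened container of this kind, standing in some bay of the bench tray at the start: flat rectangular bare-metal tin, 36 mm along its own x, 58 mm along its own y, 90 mm tall, with a black screw cap (26 mm diameter) on top up to 104 mm. About 0.1 to 0.25 kg. Origin: centre of its underside; z up; x and y roughly those of the tray at the start (within 0.12 rad).
- open_jar: the opened container of this kind, standing in some bay of the bench tray at the start: low wide white plastic jar, 56 mm diameter, 62 mm tall in all; its top 18 mm is a flat black lid as wide as the jar. About 0.1 to 0.25 kg. Origin: centre of its underside; z up; its yaw means nothing.
- spare_nozzle: the unopened spare of the same shape and size as open_nozzle, standing loose in some bay of the rack's raised back row. Origin: centre of its underside; z up.
- spare_round: the unopened spare of the same shape and size as open_round, standing loose in some bay of the rack's raised back row. Origin: centre of its underside; z up.
- spare_tin: the unopened spare of the same shape and size as open_tin, standing loose in some bay of the rack's raised back row. Origin: centre of its underside; z up.
- spare_jar: the unopened spare of the same shape and size as open_jar, standing loose in some bay of the rack's raised back row. Origin: centre of its underside; z up.
- rack: stepped wood rack, fixed, 352 (y) x 196 mm. Origin: underside centre; +x from empty front row to back row, away from robot, yaw 0 +-0.15. Each row: 4 bays 79 wide, centres y = -126, -42, 42, 126, front and back in line. Front bays: x -89 to 0, centre -43, floor z 8, lip and dividers to z 26, cheeks 34. Back: floor z 30, x 0 to 95, dividers to 48, cheeks and back board 70; spares near x 50. All mm.
- tray: paler wood bench tray, fixed, 352 (y) x 98 mm; left or right of the rack. Origin: underside centre, x away from robot, yaw 0 +-0.15. One row of 4 bays, 79 x 86, centres x 0, y = -126, -42, 42, 126; floor z 8, walls and dividers to z 26, ends to 42. One open container near (within 10 mm of) each bay centre at the start. All mm.

How it is judged:
By the outcome, as a careful person would: the job done as asked, in the order asked, and still so for the second after the job is handed in, with the robot touching nothing.
It also fails if it takes over 128 s, if anything falls off the work surface, if the arm or the gripper's body presses on something with over 40 N, if the wrist force passes 120 N, or if a joint passes its speed limit or range.

## Working session

There is one attempt and no reset: what is moved stays moved. The work goes in short steps, Python scripts to look and compute and a tool call to move; the robot and the scene stay as the last step left them, time stands still between calls to the robot, and variables do not carry over. Pictures are saved under pics/ and viewed, at most 14 in all, crops included, and the job is handed in when it is done.

Besides the shell and the picture viewer there is one more tool, called after "Emit:" as a command line: name --argument value ..., lists and objects as JSON in quotes. servo_tool: Moves the arm, as the interface text tells. Its arguments: {"type":"object","properties":{"motion":{"type":"array","items":{"type":"array"}},"gripper":{"type":"number"},"force":{"type":"number"}},"required":["motion"]}

```bash
mkdir -p pics; python3 - <<'E'
from workcell import *
import cv2,numpy as np
s=state()
for k in s: print(k,np.round(s[k],3) if not isinstance(s[k],str) else s[k])
for n in ["scene","top"]:
    p=capture(n); cv2.imwrite(f"pics/{n}0.png",p["pixels"]); print(n,{k:np.round(p[k],4).tolist() for k in p if k!="pixels"})
    for t in ["open_nozzle","open_round","open_tin","open_jar","spare_nozzle","spare_round","spare_tin","spare_jar","rack","tray"]:
        print(t,[(np.round(r["xy"],1).tolist(),round(r["confidence"],2)) for r in place_of(t,p)][:3])
try: print(tip_reach)
except Exception as e: print(e)
E
```

```text
clock 0.0
joint_positions [ 1.554  0.502 -0.427  1.551  0.221  1.138 -0.21 ]
dq [ 0.001 -0.     0.001 -0.001 -0.001 -0.001  0.001]
joint_efforts [-1.0000e-03 -5.6952e+01 -5.8160e+00 -2.8094e+01  1.1000e-02  1.2000e-02
 -0.0000e+00]
eef_pos [ 0.179 -0.624  0.252]
ee_rot [ 0.99   0.139 -0.    -0.001]
contact_force [ 0.522  0.448 -1.178]
moment [0.035 0.015 0.007]
grip_force 0.0
finger_gap 0.999
scene {'fx': 417.7681, 'fy': 417.7681, 'cx': 254.4839, 'cy': 192.669, 'eye': [1.199, 0.672, 0.7824], 'attitude': [0.3223, 0.8396, -0.4079, -0.1576], 'shot': 1}
open_nozzle [([377.8, 263.6], 0.6)]
open_round [([299.5, 218.0], 0.7)]
open_tin [([322.8, 230.4], 0.88), ([300.2, 216.7], 0.28)]
open_jar [([350.6, 252.2], 0.65)]
spare_nozzle [([212.8, 174.9], 0.57)]
spare_round [([184.6, 157.0], 0.88)]
spare_tin [([232.8, 186.8], 0.61)]
spare_jar [([199.5, 163.2], 0.82)]
rack [([223.4, 172.6], 0.56)]
tray [([340.2, 240.0], 0.77)]
top {'fx': 443.4076, 'fy': 443.4076, 'cx': 253.9653, 'cy': 193.3836, 'eye': [0.3737, 0.0115, 1.1875], 'attitude': [0.7146, -0.6942, 0.0638, -0.0589], 'shot': 2}
open_nozzle [([121.4, 219.8], 0.61)]
open_round [([217.4, 213.8], 0.88)]
open_tin [([186.0, 215.8], 0.78)]
open_jar [([151.1, 218.8], 0.71), ([391.9, 195.0], 0.44)]
spare_nozzle [([327.9, 191.4], 0.71), ([168.3, 218.2], 0.59)]
spare_round [([392.1, 194.7], 0.93), ([215.6, 216.3], 0.58)]
spare_tin [([299.5, 192.2], 0.65)]
spare_jar [([357.1, 195.3], 0.69)]
rack [([342.8, 213.9], 0.89)]
tray [([171.0, 218.1], 0.69)]
0.022
```

```bash
cat > h.py <<'E'
from workcell import *
import cv2,numpy as np
from scipy.spatial.transform import Rotation as R
def ray(p,xy):
    d=R.from_quat(p["attitude"]).apply([(xy[0]-p["cx"])/p["fx"],(xy[1]-p["cy"])/p["fy"],1]); return np.array(p["eye"]),d/np.linalg.norm(d)
def atz(p,xy,z):
    e,d=ray(p,xy); return e+d*(z-e[2])/d[2]
def proj(p,X):
    c=R.from_quat(p["attitude"]).inv().apply(np.atleast_2d(X)-np.array(p["eye"])); return np.c_[c[:,0]/c[:,2]*p["fx"]+p["cx"],c[:,1]/c[:,2]*p["fy"]+p["cy"]]
def tri(rs):
    A=0;b=0
    for e,d in rs:
        M=np.eye(3)-np.outer(d,d);A=A+M;b=b+M@e
    x=np.linalg.solve(A,b); return x,max(np.linalg.norm((np.eye(3)-np.outer(d,d))@(x-e)) for e,d in rs)
ALL=[a+"_"+b for a in("open","spare") for b in("nozzle","round","tin","jar")]+["rack","tray"]
E
python3 - <<'E'
from h import *
P=[capture("scene"),capture("top")]
for t in ALL:
    r=[place_of(t,p)[0]["xy"] for p in P]
    x,e=tri([ray(p,q) for p,q in zip(P,r)])
    z=.03 if "spare" in t else .008 if "open" in t else 0
    print(t,np.round(x,4),round(e,4),[np.round(atz(p,q,z)[:2],4).tolist() for p,q in zip(P,r)])
a=P[0]["pixels"][100:340,120:460]; b=P[1]["pixels"][130:290,80:440]
cv2.imwrite("pics/a.png",cv2.resize(a,None,fx=2.2,fy=2.2)); cv2.imwrite("pics/b.png",cv2.resize(b,None,fx=2.2,fy=2.2))
E
```

```text
open_nozzle [0.5023 0.3561 0.0053] 0.003 [[0.5027, 0.3594], [0.5036, 0.3528]]
open_round [0.518  0.1055 0.0106] 0.0012 [[0.5165, 0.1026], [0.5176, 0.1066]]
open_tin [0.5111 0.1854 0.0056] 0.0031 [[0.5152, 0.1845], [0.509, 0.1875]]
open_jar [0.5047 0.2832 0.0008] 0.0039 [[0.5084, 0.2896], [0.5061, 0.2783]]
spare_nozzle [ 0.5869 -0.1938  0.0224] 0.0032 [[0.5945, -0.1883], [0.5831, -0.1901]]
spare_round [ 0.5817 -0.3634  0.0218] 0.003 [[0.5871, -0.3489], [0.5824, -0.3629]]
spare_tin [ 0.585  -0.1084  0.0359] 0.0039 [[0.5822, -0.1181], [0.5833, -0.1061]]
spare_jar [ 0.5785 -0.2814  0.0204] 0.0016 [[0.5857, -0.2678], [0.578, -0.2802]]Traceback (most recent call last):
  File "<stdin>", line 4, in <module>
IndexError: list index out of range
```

```bash
python3 - <<'E'
from h import *
P=[capture("scene"),capture("top")]
a=P[0]["pixels"][90:340,120:450]; b=P[1]["pixels"][130:290,80:440]
cv2.imwrite("pics/a.png",cv2.resize(a,None,fx=2.2,fy=2.2,interpolation=2)); cv2.imwrite("pics/b.png",cv2.resize(b,None,fx=2.2,fy=2.2,interpolation=2))
for t in ["rack","tray"]:
  for p in P:
    for o in outline_of(t,p)[:1]:
        c=max(cv2.findContours(o["pixels"].astype(np.uint8),0,2)[0],key=cv2.contourArea)
        print(t,o["confidence"],cv2.minAreaRect(c), cv2.approxPolyDP(cv2.convexHull(c),4,True)[:,0].tolist())
    print([ (atz(p,r["xy"],0).round(4),round(r["confidence"],2)) for r in place_of(t,p)[:1]])
E
```

```text
rack 0.69 ((215.85140991210938, 169.10015869140625), (118.73535919189453, 55.7813720703125), 33.08485412597656) [[162, 143], [210, 132], [276, 175], [277, 184], [228, 210], [164, 159]]
[(array([ 0.5456, -0.2158,  0.    ]), 0.95)]
rack 0.68 ((346.189208984375, 208.90467834472656), (139.54367065429688, 78.943359375), 3.0127875804901123) [[280, 168], [415, 173], [411, 248], [277, 244]]
[(array([ 0.5389, -0.2332,  0.    ]), 0.96)]
tray 0.71 ((341.7568664550781, 243.02293395996094), (140.33355712890625, 38.33435821533203), 28.300758361816406) [[281, 208], [288, 202], [313, 206], [410, 258], [410, 264], [385, 288], [282, 222]]
[(array([0.4992, 0.2366, 0.    ]), 0.8)]
tray 0.69 ((165.00375366210938, 217.76080322265625), (38.416255950927734, 136.46392822265625), 89.16968536376953) [[233, 201], [232, 236], [97, 234], [100, 201]]
[(array([0.5142, 0.2357, 0.    ]), 0.76)]
```

View pics/a.png

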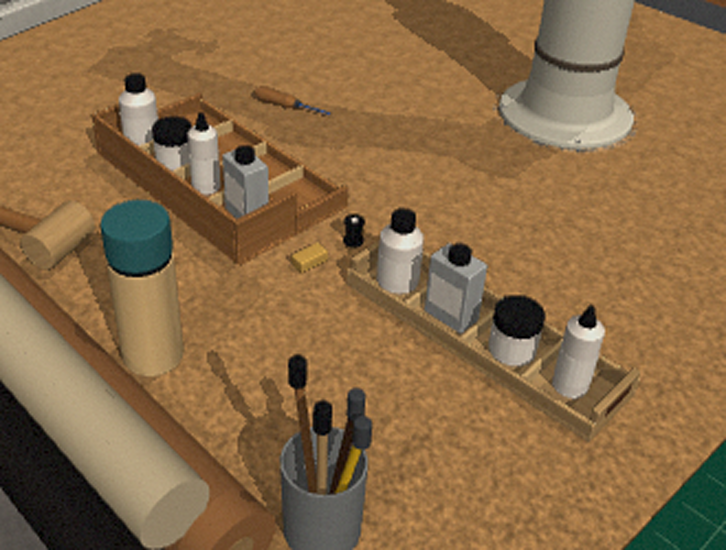

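View pics/b.png

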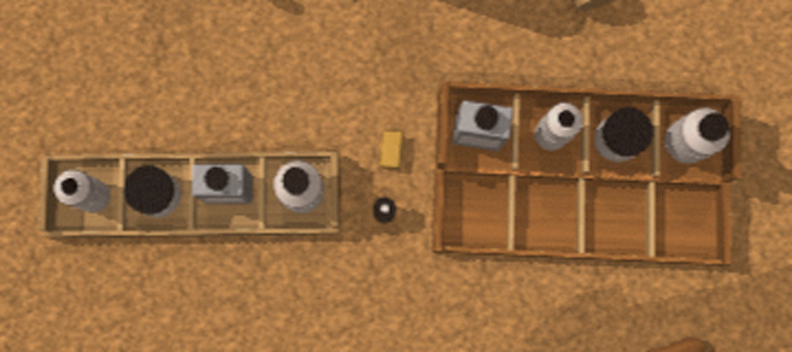

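The top view shows the tray on the left (+y): nozzle, jar, tin and round at crop x≈70, 150, 217 and 297. The rack is on the right, with its back row running tin, nozzle, jar and round at crop x≈484, 562, 627 and 705. The front row is empty. The scene view agrees. Next I'll fit the tray and rack poses from their corners.

```bash
python3 - <<'E'
from h import *
from scipy.optimize import least_squares
p=capture("top"); q=capture("scene"); w=capture("wrist")
s=state(); r=R.from_quat(s["ee_rot"])
print("wrist cam in tool",r.inv().apply(np.array(w["eye"])-s["eef_pos"]).round(3), (r.inv()*R.from_quat(w["attitude"])).as_matrix().round(2).tolist(),w["fx"])
cb=lambda L:[(x/2.2+80,y/2.2+130) for x,y in L]
ca=lambda L:[(x/2.2+120,y/2.2+90) for x,y in L]
def fit(n,obs,x0):
    f=lambda v:np.concatenate([(proj(c,np.c_[(R.from_euler('z',v[2]).apply(X)+[v[0],v[1],0])])-px).ravel() for c,X,px in obs])
    o=least_squares(f,x0,loss='soft_l1'); print(n,o.x.round(4),o.fun.round(1).tolist()); return o.x
k=fit("rack",[(p,np.array([[-.098,.176,.034],[-.098,-.176,.034],[.098,.176,.07],[.098,-.176,.07],[-.089,.084,.026],[-.089,0,.026],[-.089,-.084,.026]]),np.array(cb([(433,252),(729,264),(442,84),(738,97),(510,250),(582,253),(653,256)]))),
 (q,np.array([[.098,.176,.07],[.098,-.176,.07],[.098,.176,0]]),np.array(ca([(237,237),(93,116),(238,262)])))],[.54,-.23,0])
t=fit("tray",[(p,np.array([[-.049,.176,.042],[-.049,-.176,.042],[.049,.176,.042],[.049,-.176,.042]]),np.array(cb([(44,238),(338,233),(44,157),(335,152)]))),
 (q,np.array([[.049,.176,0],[.049,.176,.042],[.049,-.176,.026]]),np.array(ca([(592,436),(592,414),(349,276)])))],[.51,.236,0])
W=lambda v,X:R.from_euler('z',v[2]).apply(X)+[v[0],v[1],0]
for y in(.126,.042,-.042,-.126): print("front",W(k,[-.043,y,.008]).round(4),"spare",W(k,[.05,y,.03]).round(4),"tray",W(t,[0,y,.008]).round(4))
# container tops in top view / outlines tri
H=dict(nozzle=.12,round=.104,tin=.104,jar=.062)
for n in ALL[:8]:
    z=(.03 if 'spare' in n else .008)
    o=outline_of(n,p); a=place_of(n,p); b=place_of(n,q); 
    if a and b: print(n,round(a[0]["confidence"],2),atz(p,a[0]["xy"],z).round(4)[:2],round(b[0]["confidence"],2),atz(q,b[0]["xy"],z).round(4)[:2])
cap=dict(nozzle=[(69,185)],round=[(295,181)],tin=[(216,179)],jar=[(148,189)])
for n in cap: print(n,"top pt",atz(p,cb(cap[n])[0],.008+H[n]).round(4))
E
```

```text
wrist cam in tool [ 0.084 -0.001 -0.12 ] [[-0.0, -0.95, -0.33], [1.0, -0.0, -0.0], [0.0, -0.33, 0.95]] 298.98339882032894
rack [ 0.5377 -0.2337 -0.0145] [-0.1, 0.4, 1.0, 0.8, -0.8, -0.1, 0.5, -0.1, 0.0, -0.4, -0.6, -0.4, -0.8, -0.4, -0.0, -7.5, -1.2, -2.1, 0.4, 0.3]
tray [0.5021 0.2338 0.0467] [-3.5, 0.4, -0.0, 0.2, -1.9, -0.5, 0.9, -0.5, -1.9, 0.4, 1.8, -1.5, -1.1, -4.8]
front [ 0.4966 -0.1071  0.008 ] spare [ 0.5896 -0.1084  0.03  ] tray [0.4962 0.3597 0.008 ]
front [ 0.4954 -0.1911  0.008 ] spare [ 0.5883 -0.1924  0.03  ] tray [0.5001 0.2758 0.008 ]
front [ 0.4941 -0.275   0.008 ] spare [ 0.5871 -0.2764  0.03  ] tray [0.504  0.1919 0.008 ]
front [ 0.4929 -0.359   0.008 ] spare [ 0.5859 -0.3604  0.03  ] tray [0.5079 0.108  0.008 ]
open_nozzle 0.55 [0.5046 0.3486] 0.87 [0.5011 0.3586]
open_round 0.63 [0.5184 0.1056] 0.75 [0.5147 0.1002]
open_tin 0.85 [0.5126 0.1837] 0.96 [0.5095 0.1923]
open_jar 0.94 [0.5016 0.2751] 0.64 [0.5135 0.2818]
spare_nozzle 0.54 [ 0.579  -0.1869] 0.62 [ 0.5875 -0.1863]
spare_round 0.98 [ 0.5866 -0.3607] 0.85 [ 0.5842 -0.3503]
spare_tin 0.91 [ 0.5886 -0.1098] 0.95 [ 0.5923 -0.104 ]
spare_jar 0.81 [ 0.5835 -0.2757] 0.65 [ 0.5857 -0.2586]
nozzle top pt [0.499  0.3473 0.128 ]
round top pt [0.5127 0.1028 0.112 ]
tin top pt [0.5123 0.1904 0.112 ]
jar top pt [0.5039 0.2748 0.07  ]
```

Emit:
servo_tool --motion '[[[0,0,-0.02],[0,0,-0.3125]],[[0,0,-0.02],[0,0,-0.3125]],[[0,0,-0.02],[0,0,-0.3125]],[[0,0,-0.02],[0,0,-0.3125]],[[0,0,-0.02],[0,0,-0.3125]],[[0,0,-0.02],[0,0,-0.3125]],[[0,0,-0.02],[0,0,-0.3125]],[[0,0,-0.02],[0,0,-0.3125]]]' --gripper -1 --force 30

```text
clock: 4.9
eef_pos: [0.1794, -0.6247, 0.3015]
ee_rot: [0.699, 0.715, -0.0, 0.0]
contact_force: [0.3, 0.5, -0.4]
finger_gap: 0.999
grip_force: 0.0
```

Emit:
servo_tool --motion '[[[0.15,0.12,0],[0,0,0]],[[0.15,0.12,0],[0,0,0]],[[0.15,0.12,0],[0,0,0]],[[0.15,0.12,0],[0,0,0]],[[0.15,0.12,0],[0,0,0]],[[0.15,0.12,0],[0,0,0]],[[0.15,0.12,0],[0,0,0]],[[0.15,0.12,0],[0,0,0]]]'

```text
clock: 5.9
eef_pos: [0.4619, -0.2583, 0.3017]
ee_rot: [0.701, 0.713, -0.0, 0.001]
contact_force: [0.0, -0.6, 0.4]
finger_gap: 1.002
grip_force: 0.0
```

Emit:
servo_tool --motion '[[[0.15,0.01,0],[0,0,0]],[[0.15,0.01,0],[0,0,0]],[[0.15,0.01,0],[0,0,0]],[[0.15,0.01,0],[0,0,0]],[[0.15,0.01,0],[0,0,0]],[[0.15,0.01,0],[0,0,0]],[[0.15,0.01,0],[0,0,0]],[[0,0,0],[0,0,0]]]'

```text
clock: 6.9
eef_pos: [0.476, 0.0602, 0.302]
ee_rot: [0.698, 0.716, 0.001, 0.0]
contact_force: [0.1, -0.9, 0.2]
finger_gap: 0.995
grip_force: 0.0
```

```bash
python3 - <<'E'
from h import *
w=capture("wrist"); cv2.imwrite("pics/w1.png",w["pixels"])
for n in ALL[:4]:
    for f in (place_of,outline_of):
        a=f(n,w)
        if a: print(n,f.__name__,round(a[0]["confidence"],2),np.round(a[0]["xy"],1),atz(w,a[0]["xy"],.008).round(4)[:2])
print(proj(w,[[.5127,.1028,.112],[.5123,.1904,.112],[.5127,.1028,.008],[.5123,.1904,.008]]).round(1).tolist())
E
```

```text
open_round call 0.57 [287.9 129.8] [0.5174 0.098 ]
open_tin call 0.75 [292.   51.5] [0.5169 0.1948]
open_tin call 0.83 [297.2  41.5] [0.5226 0.2063]
[[293.6, 136.9], [299.3, 42.1], [284.6, 126.1], [288.1, 55.3]]
```

View pics/w1.png

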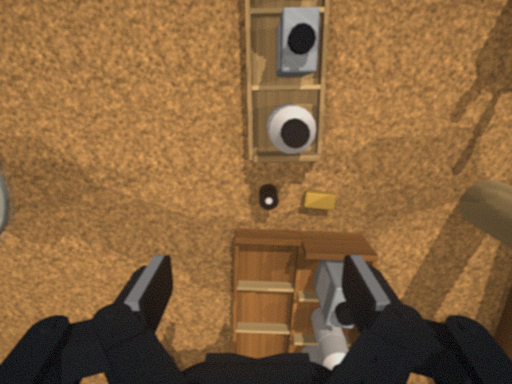

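The wrist view shows the round bottle's cap at (295,133) and the tin's cap at (301,39), within 4 px of my projections. Next I'll move over the round bottle.

Emit:
servo_tool --motion '[[[0.05,0.043,0],[0,0,0]],[[0.05,0.043,-0.0],[0,0,0]],[[0.05,0.043,0.0],[0,0,0]],[[0,0,0.1],[0,0,0]],[[0,0,0.1],[0,0,0]],[[0,0,0.1],[0,0,0]],[[0,0,0],[0,0,0]]]'

```text
clock: 8.22
eef_pos: [0.5127, 0.1005, 0.2094]
ee_rot: [0.701, 0.713, -0.002, -0.002]
contact_force: [-0.7, -0.4, 0.3]
finger_gap: 0.999
grip_force: 0.0
```

```bash
python3 - <<'E'
from h import *
w=capture("wrist"); p=capture("top"); s=state(); print(np.round(s["eef_pos"],4),s["ee_rot"])
cv2.imwrite("pics/w2.png",w["pixels"])
for n in ALL[:4]:
    a=place_of(n,w); o=outline_of(n,w); b=place_of(n,p)
    if a: print(n,round(a[0]["confidence"],2),np.round(a[0]["xy"],1),atz(w,a[0]["xy"],.008).round(4)[:2],o and np.round(o[0]["xy"],1))
    if a and b: print(tri([ray(w,a[0]["xy"]),ray(p,b[0]["xy"])]))
E
```

```text
[0.5146 0.1015 0.212 ] [ 7.00807777e-01  7.13350110e-01  2.78487107e-04 -5.88380843e-05]
open_round 0.56 [257.8 171.7] [0.5124 0.1021] [259.7 183.5]
(array([ 0.56531943, -0.20687103, -0.57852791]), np.float64(0.16033535344528774))
open_tin 0.94 [265.5  81.6] [0.5184 0.1955] [260.9  76.2]
(array([ 0.51945618,  0.19684186, -0.03572083]), np.float64(8.545254302781876e-05))
```

View pics/w2.png

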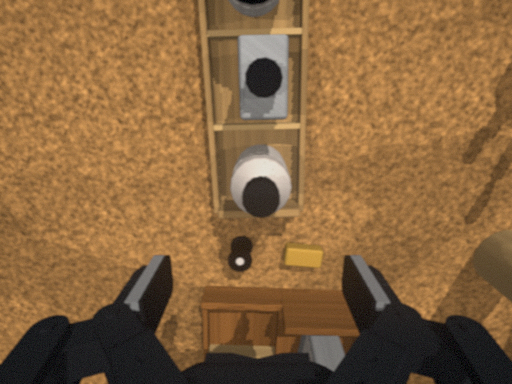

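The second wrist view shows the round cap at (261,196) and the tin cap at (264,77). Next I'll triangulate both against the first wrist view.

```bash
python3 - <<'E'
from h import *
w=capture("wrist"); s=state(); r=R.from_quat(s["ee_rot"]); ti=r.inv()
off=ti.apply(np.array(w["eye"])-s["eef_pos"]); att=ti*R.from_quat(w["attitude"])
r1=R.from_quat([.698,.716,.001,0]); v=dict(w); v["eye"]=np.array([.476,.0602,.302])+r1.apply(off); v["attitude"]=(r1*att).as_quat()
for n,a,b in (("round",(295,133),(261,196)),("tin",(301,39),(264,77))):
    print(n,tri([ray(v,a),ray(w,b)]),atz(w,b,.112),atz(v,a,.112))
print(np.degrees(r.as_euler('xyz')))
E
```

```text
round (array([0.51673043, 0.10435408, 0.09450599]), np.float64(0.0006500001752712226)) [0.51694095 0.11010978 0.112     ] [0.51385574 0.10679674 0.112     ]
tin (array([0.51762895, 0.19758699, 0.08236226]), np.float64(0.00012199575440198862)) [0.51707516 0.19616949 0.112     ] [0.51368769 0.19306949 0.112     ]
[1.79997871e+02 6.04088851e-04 9.10337156e+01]
```

Emit:
servo_tool --motion '[[[0.018,0.003,0.07],[0,0,0]],[[0,0,0.1],[0,0,0]],[[0,0,0.1],[0,0,0]],[[0,0,0.1],[0,0,0]],[[0,0,0.06],[0,0,0]],[[0,0,0.035],[0,0,0]],[[0,0,0],[0,0,0]]]'

```text
clock: 9.85
eef_pos: [0.5147, 0.1071, 0.0713]
ee_rot: [0.701, 0.714, -0.0, -0.0]
contact_force: [0.0, 0.6, 0.2]
finger_gap: 0.999
grip_force: 0.0
```

Emit:
servo_tool --motion '[[[0,0,0],[0,0,0]],[[0,0,0],[0,0,0]],[[0,0,0],[0,0,0]],[[0,0,0],[0,0,0]],[[0,0,0],[0,0,0]],[[0,0,0],[0,0,0]]]' --gripper 1 --force 25

```text
clock: 10.6
eef_pos: [0.5156, 0.107, 0.0729]
ee_rot: [0.701, 0.713, 0.001, 0.001]
contact_force: [-0.8, -1.1, 5.5]
finger_gap: 0.622
grip_force: 26.0
```

Emit:
servo_tool --motion '[[[0,0,-0.03],[0,0,0]],[[0,0,-0.07],[0,0,0]],[[0,0,-0.1],[0,0,0]],[[0,0,-0.1],[0,0,0]],[[0,0,-0.08],[0,0,0]],[[-0.05,0,-0.02],[0,0,0]],[[-0.1,0,0],[0,0,0]],[[-0.15,0,0],[0,0,0]]]'

```text
clock: 11.6
eef_pos: [0.5161, 0.016, 0.1919]
ee_rot: [0.7, 0.714, -0.0, 0.0]
contact_force: [-0.6, -0.7, -1.5]
finger_gap: 0.616
grip_force: 27.1
```

Emit:
servo_tool --motion '[[[-0.16,-0.02,0],[0,0,0]],[[-0.16,-0.02,0],[0,0,0]],[[-0.16,-0.02,0],[0,0,0]],[[-0.16,-0.02,0],[0,0,0]],[[-0.16,-0.02,0],[0,0,0]],[[-0.16,0,0],[0,0,0]],[[-0.16,0,0],[0,0,0]],[[-0.12,0,0],[0,0,0.0]]]'

```text
clock: 12.6
eef_pos: [0.4911, -0.3593, 0.191]
ee_rot: [0.702, 0.712, -0.001, -0.001]
contact_force: [0.1, 1.1, -2.8]
finger_gap: 0.624
grip_force: 27.1
```

Emit:
servo_tool --motion '[[[-0.013,-0.002,0],[0,0,0]],[[0,0,0],[0,0,0]],[[0,0,0],[0,0,0]]]'

```text
clock: 12.98
eef_pos: [0.4928, -0.358, 0.1917]
ee_rot: [0.7, 0.714, 0.0, -0.0]
contact_force: [0.8, -0.5, -2.1]
finger_gap: 0.619
grip_force: 27.1
```

```bash
python3 - <<'E'
from h import *
p=capture("top"); q=capture("scene"); s=state(); print(np.round(s["eef_pos"],4),R.from_quat(s["ee_rot"]).as_euler('xyz',degrees=True).round(2),s["finger_gap"])
a=cv2.resize(p["pixels"][140:280,260:440],None,fx=4,fy=4,interpolation=2);b=cv2.resize(q["pixels"][60:230,130:310],None,fx=3.2,fy=3.2,interpolation=2)
a=a[:544]; c=np.zeros((560,800,3),np.uint8); a=cv2.resize(a,(400,311)); b=cv2.resize(b,(400,378)); c[:311,:400]=a; c[:378,400:]=b; cv2.imwrite("pics/c1.png",c[:380])
E
```

```text
[ 0.493  -0.3582  0.192 ] [-1.800e+02 -1.000e-02  9.116e+01] 0.6154007222798876
```

View pics/c1.png

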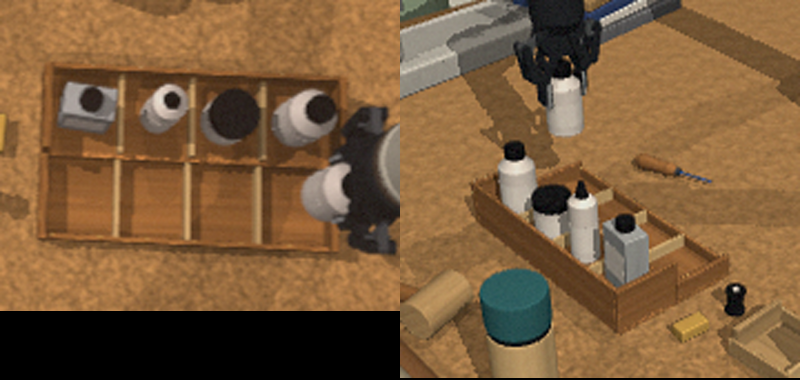

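The bottle hangs upright over bay 4, the right end of the front row. Next I'll lower it.

Emit:
servo_tool --motion '[[[0,0,0.06],[0,0,0]],[[0,0,0.1],[0,0,0]],[[0,0,0.1],[0,0,0]],[[0,0,0.06],[0,0,0]],[[0,0,0.04],[0,0,0]],[[0,0,0.015],[0,0,0]],[[0,0,0.01],[0,0,0]],[[0,0,0],[0,0,0]]]'

```text
clock: 14.08
eef_pos: [0.4931, -0.3598, 0.0769]
ee_rot: [0.701, 0.713, 0.0, 0.0]
contact_force: [-0.1, 0.9, -2.7]
finger_gap: 0.62
grip_force: 27.1
```

Emit:
servo_tool --motion '[[[0,0,0.007],[0,0,0]],[[0,0,0.005],[0,0,0]],[[0,0,0.003],[0,0,0]],[[0,0,0],[0,0,0]],[[0,0,0],[0,0,0]]]'

```text
clock: 14.7
eef_pos: [0.493, -0.3598, 0.0729]
ee_rot: [0.701, 0.713, -0.0, 0.0]
contact_force: [-3.4, 0.8, 5.6]
finger_gap: 0.617
grip_force: 27.7
```

Emit:
servo_tool --motion '[[[0,0,0],[0,0,0]],[[0,0,0],[0,0,0]],[[0,0,0],[0,0,0]],[[0,0,-0.03],[0,0,0]],[[0,0,-0.07],[0,0,0]],[[0,0,-0.1],[0,0,0]],[[0,0,-0.1],[0,0,0]],[[0,0,-0.1],[0,0,0]]]' --gripper -0.6

```text
clock: 15.7
eef_pos: [0.4932, -0.3595, 0.1946]
ee_rot: [0.701, 0.714, 0.0, 0.001]
contact_force: [0.1, -1.0, 0.0]
finger_gap: 0.798
grip_force: 0.0
```

Emit:
servo_tool --motion '[[[0,0,-0.05],[0,0,0]],[[0.1,0.01,0],[0,0,0]],[[0.16,0.01,0],[0,0,0]],[[0.16,0.01,0],[0,0,0]],[[0.16,0.01,0],[0,0,0]],[[0.16,0.01,0],[0,0,0]],[[0.16,0.01,0],[0,0,0]],[[0.16,0.01,0],[0,0,0]]]'

```text
clock: 16.7
eef_pos: [0.5079, -0.0398, 0.2072]
ee_rot: [0.701, 0.713, -0.0, 0.0]
contact_force: [0.4, 0.7, -0.0]
finger_gap: 0.799
grip_force: 0.0
```

Emit:
servo_tool --motion '[[[0.15,0.02,0],[0,0,0]],[[0.15,0.02,0],[0,0,0]],[[0.15,0.02,0],[0,0,0]],[[0.1,0.02,0],[0,0,0]],[[0,0,0],[0,0,0]],[[0,0,0],[0,0,0]]]' --gripper -1

```text
clock: 17.45
eef_pos: [0.5289, 0.1234, 0.2067]
ee_rot: [0.701, 0.713, -0.001, 0.0]
contact_force: [-0.8, 0.1, -0.7]
finger_gap: 1.0
grip_force: 0.0
```

```bash
python3 - <<'E'
from h import *
w=capture("wrist"); p=capture("top"); s=state(); print(np.round(s["eef_pos"],4),R.from_quat(s["ee_rot"]).as_euler('xyz',degrees=True).round(2))
a=cv2.resize(p["pixels"][140:280,260:440],None,fx=2,fy=2,interpolation=2)
c=np.zeros((384,512+360,3),np.uint8); c[:,:512]=w["pixels"]; c[:280,512:]=a; cv2.imwrite("pics/c2.png",c[:,:800] if 0 else cv2.resize(c,None,fx=.917,fy=.917,interpolation=3))
for n in ALL[:4]:
    a=place_of(n,w); o=outline_of(n,w)
    if a: print(n,round(a[0]["confidence"],2),np.round(a[0]["xy"],1),atz(w,a[0]["xy"],.008).round(4)[:2],o and np.round(o[0]["xy"],1))
print(proj(w,[[.515,.1925,.112],[.5039,.2748,.07],[.499,.3473,.128]]).round(1).tolist())
E
```

```text
[0.5291 0.1226 0.2066] [-1.7998e+02  6.0000e-02  9.0920e+01]
open_tin 0.66 [246.  105.2] [0.5161 0.1953] [238.7 107.9]
open_jar 0.78 [233.5  12.1] [0.504  0.2781] [228.8  17.4]
[[239.2, 115.7], [227.2, -3.9], [203.1, -218.6]]
```

View pics/c2.png

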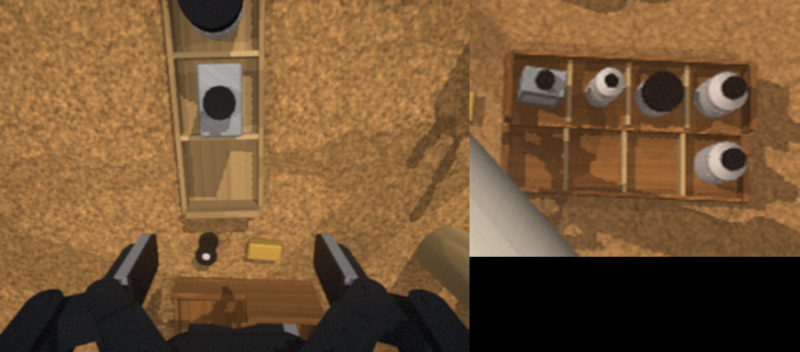

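The round bottle stands centred in its bay. The tin's cap is at (239,112) in the wrist view and its sides line up with the gripper.

Emit:
servo_tool --motion '[[[0.12,-0.021,0],[0,0,0]],[[0.12,-0.021,0.02],[0,0,0]],[[0,0,0.1],[0,0,0]],[[0,0,0.1],[0,0,0]],[[0,0,0.12],[0,0,0]],[[0,0,0.08],[0,0,0]],[[0,0,0.035],[0,0,0]],[[0,0,0],[0,0,0]]]'

```text
clock: 18.95
eef_pos: [0.515, 0.1961, 0.0701]
ee_rot: [0.701, 0.714, -0.0, -0.0]
contact_force: [-0.1, 0.4, 0.2]
finger_gap: 0.997
grip_force: 0.0
```

Emit:
servo_tool --motion '[[[0,0,0],[0,0,0]],[[0,0,0],[0,0,0]],[[0,0,0],[0,0,0]],[[0,0,0],[0,0,0]],[[0,0,0],[0,0,0]],[[0,0,0],[0,0,0]],[[0,0,0],[0,0,0]]]' --gripper 1

```text
clock: 19.82
eef_pos: [0.5157, 0.1961, 0.071]
ee_rot: [0.701, 0.713, 0.0, 0.0]
contact_force: [-0.8, -0.6, 5.6]
finger_gap: 0.417
grip_force: 31.7
```

Emit:
servo_tool --motion '[[[0,0,-0.03],[0,0,0]],[[0,0,-0.07],[0,0,0]],[[0,0,-0.1],[0,0,0]],[[0,0,-0.1],[0,0,0]],[[-0.06,0,-0.08],[0,0,0]],[[-0.1,-0.02,-0.02],[0,0,0]],[[-0.15,-0.02,0],[0,0,0]],[[-0.16,-0.02,0],[0,0,0]]]'

```text
clock: 20.82
eef_pos: [0.4997, 0.054, 0.1917]
ee_rot: [0.7, 0.714, 0.0, 0.001]
contact_force: [0.0, -1.2, -2.1]
finger_gap: 0.418
grip_force: 31.5
```

Emit:
servo_tool --motion '[[[-0.16,-0.02,0],[0,0,0]],[[-0.16,0,0],[0,0,0]],[[-0.14,0,0],[0,0,0]],[[-0.08,0,0],[0,0,0]],[[0,0,0],[0,0,0.06]],[[0,0,0],[0,0,0]],[[0,0,0],[0,0,0]]]'

```text
clock: 21.7
eef_pos: [0.4968, -0.1058, 0.1907]
ee_rot: [0.711, 0.703, 0.0, 0.0]
contact_force: [-0.0, -0.4, -1.0]
finger_gap: 0.418
grip_force: 31.5
```

Emit:
servo_tool --motion '[[[-0.003,0,0.06],[0,0,0]],[[0,0,0.1],[0,0,0]],[[0,0,0.1],[0,0,0]],[[0,0,0.06],[0,0,0]],[[0,0,0.04],[0,0,0]],[[0,0,0.015],[0,0,0]],[[0,0,0.01],[0,0,0]],[[0,0,0],[0,0,0]]]'

```text
clock: 22.7
eef_pos: [0.4971, -0.1084, 0.0753]
ee_rot: [0.712, 0.702, 0.0, 0.0]
contact_force: [-0.4, -0.8, -1.8]
finger_gap: 0.418
grip_force: 31.5
```

Emit:
servo_tool --motion '[[[0,0,0.004],[0,0,0]],[[0,0,0.004],[0,0,0]],[[0,0,0.002],[0,0,0]],[[0,0,0],[0,0,0]],[[0,0,0],[0,0,0]]]'

```text
clock: 23.32
eef_pos: [0.4967, -0.1083, 0.0718]
ee_rot: [0.712, 0.702, 0.0, 0.0]
contact_force: [0.1, 0.0, -1.9]
finger_gap: 0.421
grip_force: 31.5
```

Emit:
servo_tool --motion '[[[0,0,0.003],[0,0,0]],[[0,0,0.003],[0,0,0]],[[0,0,0.0],[0,0,0]],[[0,0,0],[0,0,0]]]'

```text
clock: 23.82
eef_pos: [0.4968, -0.1083, 0.071]
ee_rot: [0.712, 0.702, -0.0, 0.0]
contact_force: [-3.7, 0.7, 10.5]
finger_gap: 0.421
grip_force: 32.6
```

Emit:
servo_tool --motion '[[[0,0,0],[0,0,0]],[[0,0,0],[0,0,0]],[[0,0,0],[0,0,0]],[[0,0,-0.03],[0,0,0]],[[0,0,-0.07],[0,0,0]],[[0,0,-0.1],[0,0,0]],[[0,0,-0.1],[0,0,0]],[[0,0,-0.1],[0,0,0]]]' --gripper -0.25

```text
clock: 24.82
eef_pos: [0.4969, -0.1081, 0.1925]
ee_rot: [0.712, 0.703, 0.0, 0.001]
contact_force: [-0.6, -0.2, -0.2]
finger_gap: 0.624
grip_force: 0.0
```

Emit:
servo_tool --motion '[[[0,0,-0.1],[0,0,0]],[[0.1,0,0],[0,0,0]],[[0.16,0,0],[0,0,0]],[[0.16,0,0],[0,0,0]],[[0.16,0,0],[0,0,0]],[[0.16,0,0],[0,0,0]],[[0.16,0,0],[0,0,0]],[[0.16,0,0],[0,0,0]]]'

```text
clock: 25.82
eef_pos: [0.501, 0.2113, 0.2217]
ee_rot: [0.712, 0.702, 0.001, 0.001]
contact_force: [0.2, -0.9, 0.1]
finger_gap: 0.626
grip_force: 0.0
```

Emit:
servo_tool --motion '[[[0.1,0,0],[0,0,0]],[[0.1,0,0],[0,0,0]],[[0,0,0],[0,0,0]],[[0,0,0],[0,0,0]]]' --gripper -1

```text
clock: 26.32
eef_pos: [0.5018, 0.2691, 0.2208]
ee_rot: [0.712, 0.702, 0.0, 0.0]
contact_force: [-0.1, -0.4, 0.0]
finger_gap: 1.0
grip_force: 0.0
```

```bash
python3 - <<'E'
from h import *
w=capture("wrist"); p=capture("top"); s=state(); print(np.round(s["eef_pos"],4),R.from_quat(s["ee_rot"]).as_euler('xyz',degrees=True).round(2))
a=cv2.resize(p["pixels"][140:280,260:440],None,fx=2,fy=2,interpolation=2)
c=np.zeros((384,512+360,3),np.uint8); c[:,:512]=w["pixels"]; c[:280,512:]=a; cv2.imwrite("pics/c3.png",cv2.resize(c,None,fx=.917,fy=.917,interpolation=3))
for n in ALL[:4]:
    a=place_of(n,w); o=outline_of(n,w)
    if a: print(n,round(a[0]["confidence"],2),np.round(a[0]["xy"],1),atz(w,a[0]["xy"],.008).round(4)[:2],o and np.round(o[0]["xy"],1))
print(proj(w,[[.5039,.2748,.07],[.499,.3473,.128]]).round(1).tolist())
E
```

```text
[0.5021 0.2683 0.2204] [1.7998e+02 5.0000e-02 8.9140e+01]
open_nozzle 0.77 [252.6  88.2] [0.4983 0.3579] [255.9  86.2]
open_jar 0.71 [258.2 162.4] [0.5032 0.2786] [256.3 173.4]
[[259.3, 181.0], [251.7, 102.6]]
```

View pics/c3.png

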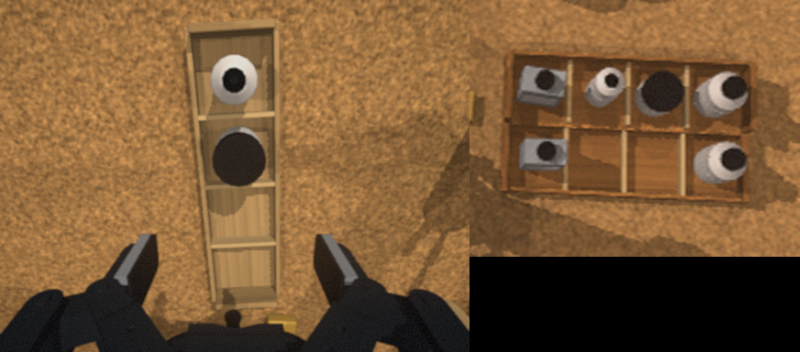

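The tin is placed square in its bay. In the wrist view the nozzle tip is at about (255,86), which puts it near (0.500, 0.358).

Emit:
servo_tool --motion '[[[0.15,-0.005,0],[0,0,0]],[[0.15,-0.005,0.02],[0,0,0]],[[0,0,0.1],[0,0,0]],[[0,0,0.1],[0,0,0]],[[0,0,0.12],[0,0,0]],[[0,0,0.08],[0,0,0]],[[0,0,0.032],[0,0,0]],[[0,0,0],[0,0,0]]]'

```text
clock: 27.82
eef_pos: [0.4999, 0.3598, 0.0843]
ee_rot: [0.712, 0.702, -0.0, -0.0]
contact_force: [-0.3, -0.6, 0.0]
finger_gap: 1.004
grip_force: 0.0
```

Emit:
servo_tool --motion '[[[0,0,0],[0,0,0]],[[0,0,0],[0,0,0]],[[0,0,0],[0,0,0]],[[0,0,0],[0,0,0]],[[0,0,0],[0,0,0]],[[0,0,0],[0,0,0]],[[0,0,0],[0,0,0]]]' --gripper 1

```text
clock: 28.7
eef_pos: [0.5006, 0.3601, 0.0854]
ee_rot: [0.712, 0.702, 0.001, 0.0]
contact_force: [0.9, -0.9, 6.6]
finger_gap: 0.455
grip_force: 27.3
```

Emit:
servo_tool --motion '[[[0,0,-0.03],[0,0,0]],[[0,0,-0.07],[0,0,0]],[[0,0,-0.1],[0,0,0]],[[0,0,-0.12],[0,0,0]],[[0,0,-0.1],[0,0,0]],[[-0.05,0,-0.08],[0,0,0]],[[-0.1,0,0],[0,0,0]],[[-0.15,0,0],[0,0,0]]]'

```text
clock: 29.7
eef_pos: [0.4983, 0.2706, 0.2362]
ee_rot: [0.711, 0.703, 0.001, 0.0]
contact_force: [0.5, -0.4, -1.1]
finger_gap: 0.459
grip_force: 26.8
```

Emit:
servo_tool --motion '[[[-0.16,0,0],[0,0,0]],[[-0.16,0,0],[0,0,0]],[[-0.16,0,0],[0,0,0]],[[-0.16,0,0],[0,0,0]],[[-0.16,0,0],[0,0,0]],[[-0.16,0,0],[0,0,0]],[[-0.16,0,0],[0,0,0]],[[-0.16,0,0],[0,0,0]]]'

```text
clock: 30.7
eef_pos: [0.4935, -0.1156, 0.2357]
ee_rot: [0.712, 0.703, 0.0, 0.001]
contact_force: [-0.0, 0.2, -1.0]
finger_gap: 0.457
grip_force: 26.8
```

Emit:
servo_tool --motion '[[[-0.14,0.01,0],[0,0,0]],[[-0.1,0,0],[0,0,0]],[[-0.02,0,0],[0,0,0]],[[0,0,0],[0,0,0]],[[0,0,0],[0,0,0]]]'

```text
clock: 31.32
eef_pos: [0.4958, -0.1904, 0.2348]
ee_rot: [0.711, 0.703, 0.0, 0.0]
contact_force: [0.1, -0.3, -0.6]
finger_gap: 0.458
grip_force: 26.8
```

```bash
python3 - <<'E'
from h import *
p=capture("top"); q=capture("scene"); s=state(); print(np.round(s["eef_pos"],4),R.from_quat(s["ee_rot"]).as_euler('xyz',degrees=True).round(2),s["finger_gap"])
a=cv2.resize(p["pixels"][140:280,260:440],(400,311),interpolation=2);b=cv2.resize(q["pixels"][60:230,130:310],(400,378),interpolation=2)
c=np.zeros((380,800,3),np.uint8); c[:311,:400]=a; c[:378,400:]=b; cv2.imwrite("pics/c4.png",c)
E
```

```text
[ 0.4958 -0.1907  0.2347] [179.99   0.    89.38] 0.4590805451042163
```

View pics/c4.png

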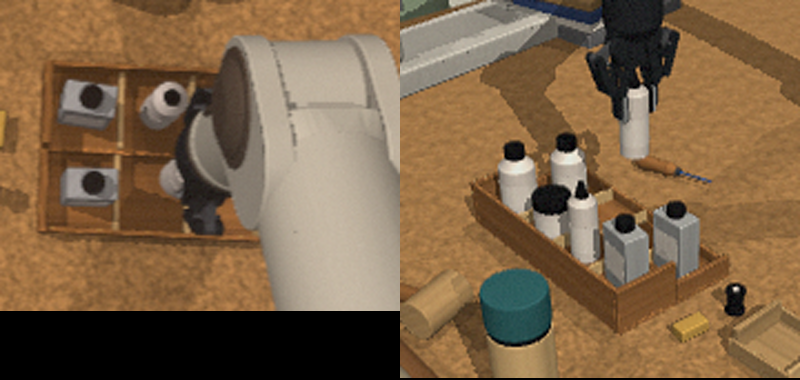

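The nozzle bottle hangs upright over the second bay.

Emit:
servo_tool --motion '[[[0,0,0.06],[0,0,0]],[[0,0,0.1],[0,0,0]],[[0,0,0.1],[0,0,0]],[[0,0,0.1],[0,0,0]],[[0,0,0.06],[0,0,0]],[[0,0,0.04],[0,0,0]],[[0,0,0.02],[0,0,0]],[[0,0,0],[0,0,0]]]'

```text
clock: 32.42
eef_pos: [0.4958, -0.1923, 0.0906]
ee_rot: [0.712, 0.702, 0.0, 0.0]
contact_force: [-0.4, -0.3, -0.8]
finger_gap: 0.456
grip_force: 26.7
```

Emit:
servo_tool --motion '[[[0,0,0.006],[0,0,0]],[[0,0,0.005],[0,0,0]],[[0,0,0.003],[0,0,0]],[[0,0,0.003],[0,0,0]],[[0,0,0],[0,0,0]],[[0,0,0],[0,0,0]]]'

```text
clock: 33.17
eef_pos: [0.4956, -0.1924, 0.0854]
ee_rot: [0.712, 0.702, -0.0, 0.0]
contact_force: [-0.1, -1.2, 0.3]
finger_gap: 0.461
grip_force: 26.8
```

Emit:
servo_tool --motion '[[[0,0,0.003],[0,0,0]],[[0,0,0],[0,0,0]],[[0,0,0],[0,0,0]]]'

```text
clock: 33.55
eef_pos: [0.4957, -0.1924, 0.0853]
ee_rot: [0.712, 0.702, -0.0, 0.0]
contact_force: [-2.9, 0.9, 8.4]
finger_gap: 0.451
grip_force: 27.2
```

Emit:
servo_tool --motion '[[[0,0,0],[0,0,0]],[[0,0,0],[0,0,0]],[[0,0,0],[0,0,0]],[[0,0,-0.03],[0,0,0]],[[0,0,-0.07],[0,0,0]],[[0,0,-0.1],[0,0,0]],[[0,0,-0.1],[0,0,0]],[[0,0,-0.1],[0,0,0]]]' --gripper -0.3

```text
clock: 34.55
eef_pos: [0.4958, -0.1921, 0.2069]
ee_rot: [0.712, 0.703, 0.0, 0.001]
contact_force: [-0.5, -0.4, -1.3]
finger_gap: 0.649
grip_force: 0.0
```

Emit:
servo_tool --motion '[[[0.05,0,-0.05],[0,0,0]],[[0.1,0,0],[0,0,0]],[[0.16,0,0],[0,0,0]],[[0.16,0,0],[0,0,0]],[[0.16,0,0],[0,0,0]],[[0.16,0,0],[0,0,0]],[[0.16,0,0],[0,0,0]],[[0.16,0,0],[0,0,0]]]'

```text
clock: 35.55
eef_pos: [0.499, 0.1431, 0.2198]
ee_rot: [0.711, 0.703, -0.0, 0.0]
contact_force: [0.8, 0.4, 0.4]
finger_gap: 0.651
grip_force: 0.0
```

Emit:
servo_tool --motion '[[[0.12,0,0],[0,0,0]],[[0.06,0,0],[0,0,0]],[[0,0,0],[0,0,0]],[[0,0,0],[0,0,0]]]' --gripper -1

```text
clock: 36.05
eef_pos: [0.5003, 0.194, 0.2193]
ee_rot: [0.712, 0.702, -0.0, 0.0]
contact_force: [0.6, -0.8, -0.5]
finger_gap: 0.999
grip_force: 0.0
```

```bash
python3 - <<'E'
from h import *
w=capture("wrist"); p=capture("top"); s=state(); print(np.round(s["eef_pos"],4),R.from_quat(s["ee_rot"]).as_euler('xyz',degrees=True).round(2))
a=cv2.resize(p["pixels"][140:280,260:440],None,fx=2,fy=2,interpolation=2)
c=np.zeros((384,512+360,3),np.uint8); c[:,:512]=w["pixels"]; c[:280,512:]=a; cv2.imwrite("pics/c5.png",cv2.resize(c,None,fx=.917,fy=.917,interpolation=3))
for n in ALL[3:4]:
    a=place_of(n,w); o=outline_of(n,w)
    if a: print(n,round(a[0]["confidence"],2),np.round(a[0]["xy"],1),atz(w,a[0]["xy"],.008).round(4)[:2],o and np.round(o[0]["xy"],1))
    c=w["pixels"].max(2)<50; c[250:]=0; k=cv2.connectedComponentsWithStats(c.astype(np.uint8)); i=1+np.argmax(k[2][1:,4]); print(k[2][i],k[3][i],atz(w,k[3][i],.066))
E
```

```text
[0.5007 0.1933 0.2193] [-1.7999e+02  5.0000e-02  8.9130e+01]
open_jar 0.74 [260.5  91.8] [0.5049 0.279 ] [262.1  90.9]
[ 231   57   62   67 3247] [261.38897444  89.81459809] [0.50498611 0.28059848 0.066     ]
```

View pics/c5.png

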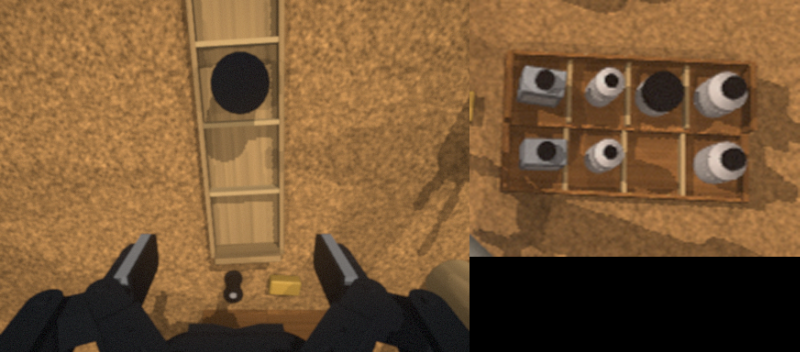

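The nozzle bottle is placed. The jar is at (261,90) in the wrist view, which puts it at (0.505, 0.280).

Emit:
servo_tool --motion '[[[0.145,0.005,0],[0,0,0]],[[0.142,0.005,0.02],[0,0,0]],[[0,0,0.12],[0,0,0]],[[0,0,0.13],[0,0,0]],[[0,0,0.13],[0,0,0]],[[0,0,0.08],[0,0,0]],[[0,0,0.044],[0,0,0]],[[0,0,0],[0,0,0]]]'

```text
clock: 37.25
eef_pos: [0.5048, 0.2806, 0.062]
ee_rot: [0.712, 0.702, -0.0, -0.0]
contact_force: [0.6, 0.9, -0.6]
finger_gap: 1.001
grip_force: 0.0
```

Emit:
servo_tool --motion '[[[0,0,0],[0,0,0]],[[0,0,0],[0,0,0]],[[0,0,0],[0,0,0]],[[0,0,0],[0,0,0]],[[0,0,0],[0,0,0]],[[0,0,0],[0,0,0]]]' --gripper 1

```text
clock: 38.0
eef_pos: [0.5057, 0.2813, 0.0636]
ee_rot: [0.712, 0.702, 0.001, 0.001]
contact_force: [-1.4, -1.3, 6.6]
finger_gap: 0.643
grip_force: 26.2
```

Emit:
servo_tool --motion '[[[0,0,-0.03],[0,0,0]],[[0,0,-0.07],[0,0,0]],[[0,0,-0.12],[0,0,0]],[[0,0,-0.12],[0,0,0]],[[0,0,-0.12],[0,0,0]],[[-0.05,0,-0.08],[0,0,0]],[[-0.1,0,0],[0,0,0]],[[-0.15,0,0],[0,0,0]]]'

```text
clock: 39.0
eef_pos: [0.5035, 0.1915, 0.2261]
ee_rot: [0.711, 0.703, 0.001, 0.0]
contact_force: [0.7, -0.8, -2.4]
finger_gap: 0.642
grip_force: 27.1
```

Emit:
servo_tool --motion '[[[-0.16,0,0],[0,0,0]],[[-0.16,0,0],[0,0,0]],[[-0.16,0,0],[0,0,0]],[[-0.16,0,0],[0,0,0]],[[-0.16,0,0],[0,0,0]],[[-0.16,0,0],[0,0,0]],[[-0.16,0,0],[0,0,0]],[[-0.16,0,0],[0,0,0]]]'

```text
clock: 40.0
eef_pos: [0.4984, -0.1946, 0.2256]
ee_rot: [0.712, 0.703, 0.0, 0.001]
contact_force: [0.5, -0.5, -0.5]
finger_gap: 0.647
grip_force: 27.1
```

Emit:
servo_tool --motion '[[[-0.14,-0.005,0],[0,0,0]],[[-0.1,-0.005,0],[0,0,0]],[[-0.035,0,0],[0,0,0]],[[0,0,0],[0,0,0]],[[0,0,0],[0,0,0]]]'

```text
clock: 40.62
eef_pos: [0.4949, -0.2736, 0.2247]
ee_rot: [0.711, 0.703, 0.0, -0.0]
contact_force: [-0.2, -0.2, -1.1]
finger_gap: 0.649
grip_force: 27.1
```

Emit:
servo_tool --motion '[[[0,-0.003,0.06],[0,0,0]],[[0,0,0.11],[0,0,0]],[[0,0,0.11],[0,0,0]],[[0,0,0.11],[0,0,0]],[[0,0,0.06],[0,0,0]],[[0,0,0.04],[0,0,0]],[[0,0,0.025],[0,0,0]],[[0,0,0],[0,0,0]]]'

```text
clock: 41.62
eef_pos: [0.4937, -0.2757, 0.0698]
ee_rot: [0.712, 0.702, 0.0, 0.0]
contact_force: [-0.3, 0.5, -1.9]
finger_gap: 0.647
grip_force: 27.1
```

Emit:
servo_tool --motion '[[[0,0,0.006],[0,0,0]],[[0,0,0.005],[0,0,0]],[[0,0,0.003],[0,0,0]],[[0,0,0.002],[0,0,0]],[[0,0,0],[0,0,0]],[[0,0,0],[0,0,0]]]'

```text
clock: 42.38
eef_pos: [0.4935, -0.2757, 0.0649]
ee_rot: [0.712, 0.702, 0.0, 0.0]
contact_force: [-0.4, 0.2, -2.4]
finger_gap: 0.646
grip_force: 27.1
```

Emit:
servo_tool --motion '[[[0,0,0.003],[0,0,0]],[[0,0,0.003],[0,0,0]],[[0,0,0],[0,0,0]],[[0,0,0],[0,0,0]]]'

```text
clock: 42.88
eef_pos: [0.4936, -0.2758, 0.0637]
ee_rot: [0.712, 0.702, -0.0, 0.0]
contact_force: [-2.8, 0.6, 5.6]
finger_gap: 0.646
grip_force: 27.6
```

Emit:
servo_tool --motion '[[[0,0,0],[0,0,0]],[[0,0,0],[0,0,0]],[[0,0,0],[0,0,0]],[[0,0,-0.03],[0,0,0]],[[0,0,-0.07],[0,0,0]],[[0,0,-0.1],[0,0,0]],[[0,0,-0.12],[0,0,0]],[[0,0,-0.12],[0,0,0]]]' --gripper -0.6

```text
clock: 43.88
eef_pos: [0.4938, -0.2755, 0.1978]
ee_rot: [0.712, 0.703, 0.0, 0.001]
contact_force: [-0.1, -0.5, -0.0]
finger_gap: 0.802
grip_force: 0.0
```

Emit:
servo_tool --motion '[[[0.05,0,-0.08],[0,0,0]],[[0.1,0,0],[0,0,0]],[[0.16,0,0],[0,0,0]],[[0.16,0,0],[0,0,0]],[[0.16,0,0],[0,0,0]],[[0.16,0,0],[0,0,0]],[[0.16,0,0],[0,0,0]],[[0.06,0,0],[0,0,0]]]'

```text
clock: 44.88
eef_pos: [0.4975, 0.0313, 0.221]
ee_rot: [0.71, 0.704, 0.001, 0.001]
contact_force: [-0.3, 0.4, 0.3]
finger_gap: 0.801
grip_force: 0.0
```

Emit:
servo_tool --motion '[[[0.1,0,0],[0,0,0]],[[0.05,0,0],[0,0,0]],[[0,0,0],[0,0,0]],[[0,0,0],[0,0,0]]]'

```text
clock: 45.38
eef_pos: [0.4983, 0.071, 0.2192]
ee_rot: [0.712, 0.702, -0.0, 0.0]
contact_force: [0.6, -0.5, -0.9]
finger_gap: 0.8
grip_force: 0.0
```

```bash
python3 - <<'E'
from h import *
p=capture("top"); q=capture("scene"); print(state()["eef_pos"])
a=cv2.resize(p["pixels"][140:280,260:440],(400,311),interpolation=2);b=cv2.resize(q["pixels"][90:230,130:310],(400,311),interpolation=2)
cv2.imwrite("pics/c6.png",np.hstack([a,b]))
E
```

```text
[0.49827028 0.07082789 0.21901947]
```

View pics/c6.png

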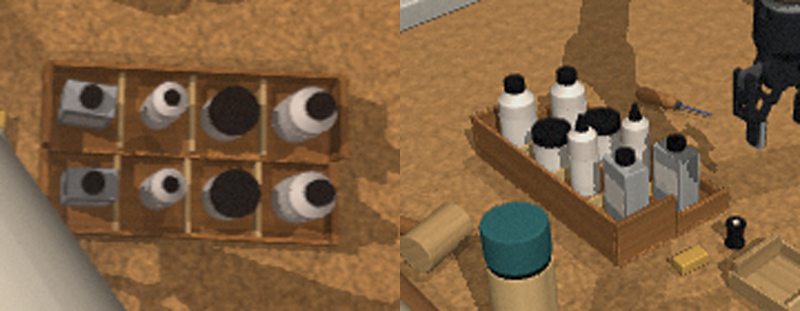

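Both views show the front row matching the back row: tin, nozzle, jar, round, with every container upright and the arm clear.

```bash
python3 -c "
from workcell import *
print(hand_in())"
```

```text
the job is handed in; nothing more can be done
None
```

All four opened containers stand upright in the rack's front row, each in front of its matching spare (tin, nozzle, jar, round); the job is handed in at about 45 s of the 128 s allowed, though no verdict came back.

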